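Stand the lopsided tin on the sloping drainer

TASK

The long closed steel tin lying on the worktop has just been rinsed: stand it on end on the sloping drainer, heavy end down, flat on the deck and clear of its rims. Its contents have packed into one end; you cannot see which, but if you lift the tin by its middle the heavy end sinks. Light end down it would topple off the slope: never let it fall over, and leave the other things where they are.

Things in the scene. Friction and masses are not known exactly. Their poses are not given: they have to be found in the camera images.
- tin_centre (a point): Centre of the closed steel tin, a plain square box 200 mm long, 42 x 42 mm across, ends alike. x runs along its length; it lies on a long side at the start, this point 21 mm over the worktop. Weighs about 0.6 kg. Its centre of mass lies on the long axis about 66 mm from here towards one end, +x or -x; which end differs from time to time and is felt or seen only when the tin is lifted.
- tin: The same tin; origin on the side on which it lies at the start, 21 mm below the centre, axes as tin_centre. Gripped gently (about 10 N) across its sides it turns between the finger pads under its weight (at 50 N it does not): lifted by the middle, the heavy end sinks; lifted 30 mm from the light end, it swings down and hangs heavy end down.
- deck: Deck of the fixed sloping drainer: grey plate with rubber ribs, 180 mm (x) by 170 mm (y), on wire legs. Origin at the centre of its upper face, about 29 mm above the worktop; z is its normal, 11 degrees off vertical; +x points uphill, y is level. Rims 8 mm high, 5 mm thick on the low edge and sides. The tin stands on it heavy end down, at any turn; light end down it topples.
- salt_shaker: White shaker, 37 mm across, 76 mm high, origin under its foot; bystander.
- pepper_shaker: Black shaker, 37 mm across, 76 mm high, origin under its foot; bystander.
- mug: Two-tone mug, 86 x 117 mm, 99 mm high, origin under its foot; bystander.
- garlic: Garlic bulb, about 60 mm, origin under it; bystander.
- spice_jar: Spice jar with a black cap, 49 mm across, 110 mm high, origin under its foot; bystander.

How it is judged (in metres and radians):
At the end, for the whole second after the job is handed in: The tin stands on one end flat on the drainer's deck (long axis within 0.12 rad of the deck's normal, centre 92 to 110 mm above the deck, within 65 mm of the deck's centre up or down the slope and 60 mm across it), at rest and let go. Only heavy end down does it stay (angle between the x axis of tin_centre and the z axis of deck, either way round below 0.12 rad and x of tin_centre in the frame of deck between -0.065 and 0.065 m and y of tin_centre in the frame of deck between -0.06 and 0.06 m and z of tin_centre in the frame of deck between 0.092 and 0.11 m and linear speed of tin below 0.03 m/s and angular speed of tin below 0.3 rad/s); the robot touches nothing.
It fails at once if the tin falls over out of the grip (turns faster than 6 rad/s with no finger touching it) (angular speed of tin above 6 rad/s and contact force between the fingers and tin below 0.05 N).
It fails at once if a bystander (shaker, mug, garlic or spice jar) is pushed more than 40 mm away (distance of any of salt_shaker, pepper_shaker, mug, garlic, spice_jar from where it was at the start of the episode above 0.04 m).
It also fails if it takes over 64 s, if anything falls off the work surface, if the arm or the gripper's body presses on something with over 40 N, if the wrist force passes 120 N, or if a joint passes its speed limit or range.

ROBOT

A 6-joint arm with a two-finger parallel gripper is mounted at the origin on a cart in front of the work surface, level with it; the furniture and walls round the work are solid. World frame = base frame: x ahead of the robot, y to its left, z up, the work surface at z = 0. Lengths are in mm, angles in degrees, forces in N, time in s.
With the tool pointing down it reaches from about 300 to 850 mm from the base axis. Payload 4.2 kg.
Tool frame: the origin (TCP) lies at the very end of the fingers, on their centre line; the grasp point (between the pads) lies env.pinch_z behind it (env.pinch_z is the distance from the TCP to the grasp point, in mm); z points along the fingers, y is the line along which they close (so a half turn about z gives the same grasp; the last joint's range is limited). The gripper opens to 91 mm and grips with 3 to 60 N. Pads are 32 mm wide; open, the fingers measure 118 mm over their backs; the gripper's body (76 mm by 178 mm) begins 60 mm behind the grasp point.
Start: joints at [-77.063, 18.312, 89.639, -0, 72.044, -1.146], TCP at [139.919, -557.736, 180.076] pointing down, gripper open.
Joint ranges: [-177.97, 177.97], [-48.28, 115.42], [12.27, 149.76], [-77.06, 257.06], [2.81, 150.46], [-146.56, 146.56]. Speed limits (degrees/s): [147.25, 147.25, 180, 180, 180, 180].

INTERFACE

Orientations are given as [roll, pitch, yaw] about the fixed x, y, z axes, in that order (R = Rz(yaw) Ry(pitch) Rx(roll)).
In Python, from workcell import state, vision, job_done, env gives the robot as it stands.
- The arm moves only by the tool servo_tool, never from a script. Its argument "rows" is a list of rows, each a list of 5 numbers: the shift along the tool's x, y, z scaled (see below), then the turn about the tool's z scaled (see below), then the opening, from 0 (shut) to 1 (fully open). A call has 1 to 20 rows; each row is the pose to reach, as a shift and turn from the pose commanded when the call began, along the tool's axes at that moment; what a row does not reach only later rows make up. The controller multiplies each number of a shift by 200 mm and each number of a turn by 90 degrees. A row lasts 1/12 s, in which the tool goes at most 41.7 mm and 7.16 degrees, less where a joint would pass 70% of its speed; a pose out of reach is approached as far as the arm can. A call with a number of a shift or a turn outside -1 to 1 is refused whole. A call with a gripper value outside its range is refused whole. The fingers move at their own pace and stop on an object; "force" is the grip in N (left out, the last holds). Time passes only in rows, so rows that repeat a pose let the fingers close. It gives the time, the measured TCP pose, the force, the opening and the grip force at its end, in the units of the state.
- state(): the state, without advancing time (a new reading comes with each control period).
- vision.grab_frame(name): name is "scene" or "top" or "wrist"; returns the picture (480x640x3 uint8, red, green, blue); there is no depth.
- vision.camera_info(name): a dict with "vertical_fov" (degrees; the focal length in pixels is half the picture's height over the tangent of half this angle, whatever the lens; pixels are square), "cx", "cy" (the principal point, pixels), "T" (4x4, takes a point from camera to world coordinates). Camera axes: x right, y up, looking along -z (the intrinsics and any distortion apply to the point x, -y, -z); pixel columns grow to the right and rows downward; lengths in mm; the calibration is good to about 2 mm. A picture is of the moment at which its call begins: read the wrist's pose just before it. camera_info takes no time and is no camera call; for the wrist camera it gives the pose at the moment of the call.
- job_done(): hands the job in; it is judged then, once.
The state is a dict: "time_s": time; "qpos": joint angles; "qvel": joint speeds; "effort": joint torques, N m; "ee_pos": TCP position; "ee_rot": TCP orientation; "force": force on the tool from outside, world axes, zero at the start; "torque": the same for the moment, N m; "gripper_width": finger opening in mm; "gripper_force": force on a finger pad.
Only numpy, scipy, OpenCV 4.12 (cv2) and the standard library are available. Lean on these libraries where they do the work, as an engineer would, in place of code of your own. Each camera call takes 0.05 s, during which the arm holds its last target. There are 200 camera calls.

## Working session

There is one attempt and no reset: what is moved stays moved. The work goes in short steps, Python scripts to look and compute and a tool call to move; the robot and the scene stay as the last step left them, time stands still between calls to the robot, and variables do not carry over. Pictures are saved under pics/ and viewed, at most 10 in all, crops included, and the job is handed in when it is done.

Besides the shell and the picture viewer there is one more tool, called after "Emit:" as a command line: name --pt "numbers of a row" for each row, then --argument value for the rest. servo_tool: Moves the arm, as the interface text tells. Its arguments: {"type":"object","properties":{"rows":{"type":"array"},"force":{"type":"number"}},"required":["rows"]}

```bash
mkdir -p pics
python3 - <<'E'
from workcell import state, vision, env
import cv2, numpy as np
np.set_printoptions(precision=4,suppress=True)
print(env.pinch_z, state())
for n in ("scene","top"):
    im=vision.grab_frame(n); cv2.imwrite(f"pics/{n}0.png",im[:,:,::-1]); print(n,vision.camera_info(n))
E
```

```text
18.8 {'time_s': 0.0, 'qpos': array([-77.0627,  18.348 ,  89.7069,  -0.0007,  72.0431,  -1.1454]), 'qvel': array([-0.0009, -0.0121,  0.0432,  0.0367,  0.0762, -0.0478]), 'effort': array([ -0.0007, -41.2466, -23.1973,   0.0728,   0.0456,  -0.0001]), 'ee_pos': array([ 139.785 , -557.164 ,  179.2541]), 'ee_rot': array([-179.9021,   -0.0013,   14.0829]), 'force': array([ 0.1983, -0.6394, -0.233 ]), 'torque': array([ 0.0268,  0.0227, -0.0395]), 'gripper_force': 0.0, 'gripper_width': 91.36228606073239}
scene {'vertical_fov': 57.51832046682675, 'cx': 323.32011472943424, 'cy': 241.2650487851879, 'T': array([[ -0.8471,   0.2475,  -0.4703,  97.5191],
       [ -0.5312,  -0.4208,   0.7354, 891.0735],
       [ -0.0159,   0.8728,   0.4879, 504.2595],
       [  0.    ,   0.    ,   0.    ,   1.    ]])}
top {'vertical_fov': 51.00298142175112, 'cx': 320.34840217822193, 'cy': 248.57648702003678, 'T': array([[  -0.0249,    0.997 ,   -0.0737,  454.1809],
       [  -0.9995,   -0.0236,    0.0185,  218.7783],
       [   0.0167,    0.0742,    0.9971, 1098.1653],
       [   0.    ,    0.    ,    0.    ,    1.    ]])}
```

View pics/scene0.png

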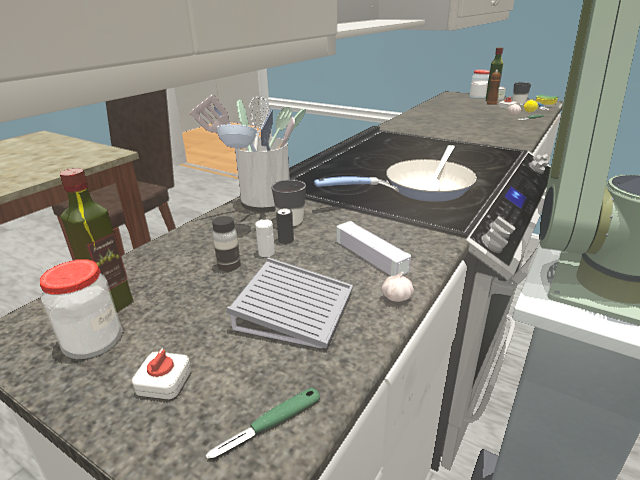

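View pics/top0.png

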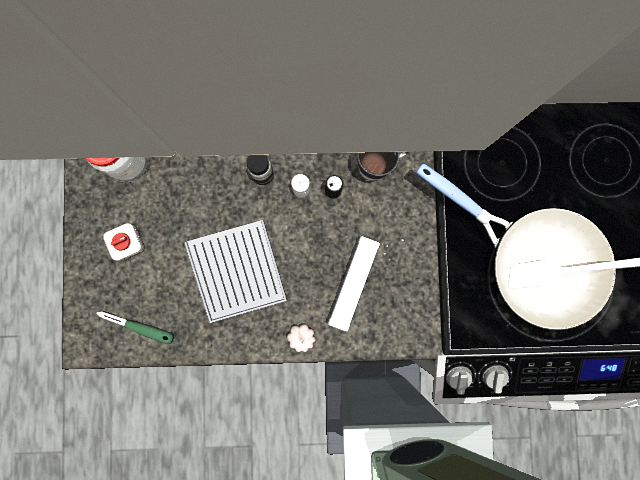

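Both views show the white tin (top: about (354,283), ends (370,238) and (338,330)), the drainer (top: about (236,271)), and the garlic (301,338) near the tin. I'll crop both for corner positions.

Run:
```python
import cv2
a=cv2.imread("pics/top0.png")[215:345,180:385]; cv2.imwrite("pics/tc.png",cv2.resize(a,None,fx=3.9,fy=3.9,interpolation=cv2.INTER_CUBIC))
a=cv2.imread("pics/scene0.png")[215:355,220:420]; cv2.imwrite("pics/sc.png",cv2.resize(a,None,fx=4,fy=4,interpolation=cv2.INTER_CUBIC))
```

```text
(no output)
```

View pics/tc.png

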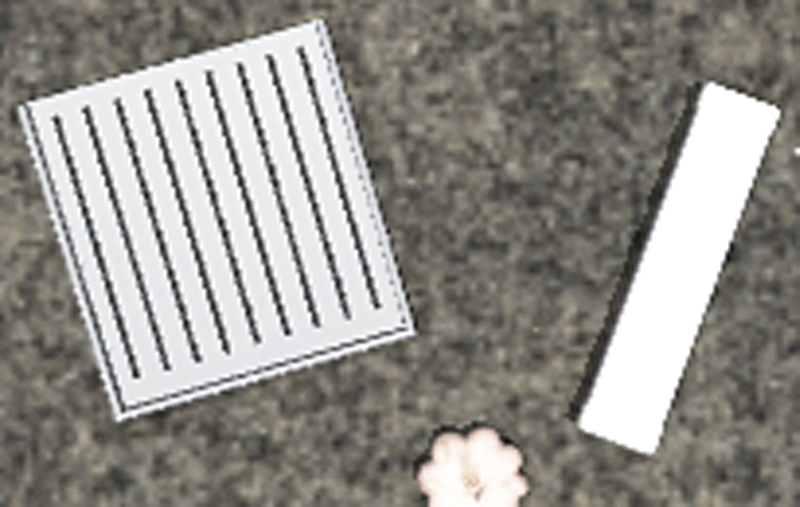

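View pics/sc.png

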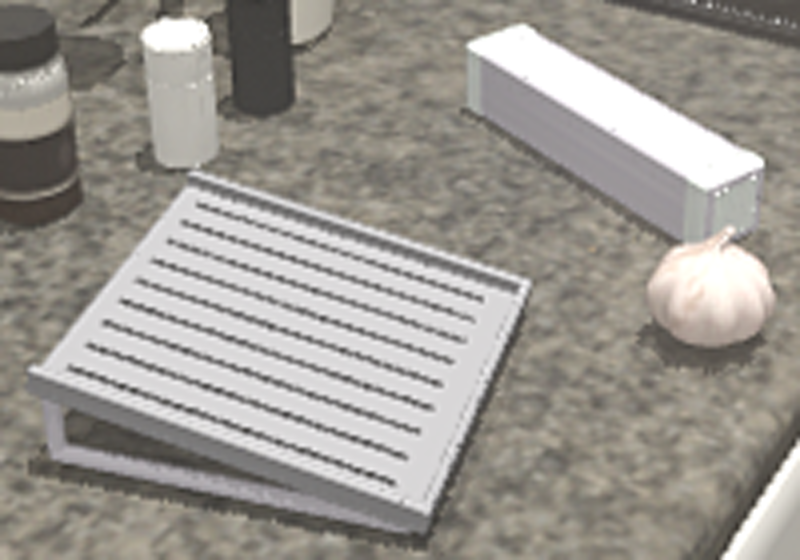

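The crops give matching corners: the drainer's rimmed corners, with the rimless uphill edge pointing away from the robot, and the tin's four top corners. Next I'll triangulate them.

```bash
cat > h.py <<'E'
import numpy as np, cv2
from scipy.spatial.transform import Rotation as R
from workcell import state, vision, env
np.set_printoptions(precision=2,suppress=True)
def P(n,info=None):
    i=info or vision.camera_info(n); f=240/np.tan(np.radians(i["vertical_fov"]/2))
    K=np.array([[f,0,i["cx"]],[0,f,i["cy"]],[0,0,1]])
    E=np.diag([1,-1,-1,1])@np.linalg.inv(i["T"])
    return K@E[:3]
def tri(Pa,Pb,a,b):
    X=cv2.triangulatePoints(Pa,Pb,np.array(a,float).T,np.array(b,float).T); return (X[:3]/X[3]).T
def proj(Pm,X):
    q=np.c_[X,np.ones(len(X))]@Pm.T; return q[:,:2]/q[:,2:]
E
python3 - <<'E'
from h import *
T=lambda l:np.array(l)/3.9+[180,215]-.0
S=lambda l:np.array(l)/4+[220,215]
Pt,Ps=P("top"),P("scene")
tin=tri(Pt,Ps,T([(705,82),(780,108),(655,455),(580,428)]),S([(468,47),(525,27),(763,160),(697,190)]))
dk=tri(Pt,Ps,T([(20,105),(325,20),(415,330),(120,420)]),S([(35,375),(192,178),(530,285),(430,515)]))
print("tin",tin,tin.mean(0)); a=tin[:2].mean(0)-tin[2:].mean(0); print("len",np.linalg.norm(a),"yaw",np.degrees(np.arctan2(a[1],a[0])))
print("deck",dk,dk.mean(0)); u=dk[:2].mean(0)-dk[2:].mean(0); v=dk[[0,3]].mean(0)-dk[[1,2]].mean(0)
print(np.linalg.norm(u),np.linalg.norm(v),"yaw",np.degrees(np.arctan2(u[1],u[0])),np.degrees(np.arctan2(-v[0],v[1])),"pitch",np.degrees(np.arcsin(u[2]/np.linalg.norm(u))))
# bystanders, tops on assumed planes from top view
i=vision.camera_info("top")
for n,p,z in(("garlic",(301,338),40),("salt",(300,182),76),("pep",(334,183),76),("jar",(259,160),110),("mug",(373,162),95),("pan",(425,170),20)):
    A=Pt[:,:2]-0; b=Pt[:,2]*z+Pt[:,3]; H=np.c_[A,b]; w=np.linalg.solve(H,[*p,1]); print(n,w[:2]/w[2])
E
```

```text
tin [[557.16 112.59  37.28]
 [541.97  72.03  36.54]
 [358.79 146.49  39.02]
 [375.32 186.87  37.36]] [458.31 129.5   37.55]
len 197.08668335366687 yaw -22.16941709944073
deck [[552.28 480.98  47.08]
 [595.6  318.15  44.66]
 [426.58 274.16  13.6 ]
 [382.44 436.37  14.23]] [489.22 377.41  29.89]
178.0160370800799 168.30982547180076 yaw 14.653051644421476 15.060298693077149 pitch 10.34192158202898
garlic [346.88 244.01]
salt [667.99 238.19]
pep [664.41 168.31]
jar [706.99 318.17]
mug [701.93  88.92]
pan [700.37 -33.87]
```

Emit:
servo_tool --pt "0.79 -0.98 0 0 1" --pt "0.79 -0.98 0 0 1" --pt "0.79 -0.98 0 0 1" --pt "0.79 -0.98 0 0 1" --pt "0.79 -0.98 0 0 1" --pt "0.79 -0.98 0 0 1" --pt "0.79 -0.98 0 0 1" --force 10

```text
time_s: 0.68
ee_pos: [246.5, -322.9, 179.7]
ee_rot: [-179.8, -0.1, 14.4]
force: [-1.0, -0.2, 0.1]
gripper_width: 90.9
gripper_force: 0.0
```

Emit:
servo_tool --pt "0.79 -0.98 0 0 1" --pt "0.79 -0.98 0 0 1" --pt "0.79 -0.98 0 0 1" --pt "0.79 -0.98 0 0 1" --pt "0.79 -0.98 0 0 1" --pt "0.79 -0.98 0 0 1" --pt "0.79 -0.98 0 0 1"

```text
time_s: 1.27
ee_pos: [353.2, -95.0, 180.0]
ee_rot: [-179.9, -0.1, 14.6]
force: [0.5, -0.3, -0.5]
gripper_width: 90.9
gripper_force: 0.0
```

Emit:
servo_tool --pt "0.79 -0.98 0 -1 1" --pt "0.79 -0.98 0 -1 1" --pt "0.79 -0.98 0 -1 1" --pt "0.79 -0.98 0 -1 1" --pt "0.79 -0.98 0 -1 1" --pt "0.79 -0.98 0 -1 1" --pt "0.79 -0.98 0 -1 1" --pt "0.79 -0.98 0 -1 1" --pt "0.79 -0.98 0 -1 1" --pt "0.79 -0.98 0 -1 1" --pt "0.79 -0.98 0 -1 1" --pt "0.79 -0.98 0 -1 1" --pt "0.79 -0.98 0 -1 1" --pt "0.79 -0.98 0 -1 1" --pt "0.79 -0.98 0 -1 1"

```text
time_s: 2.52
ee_pos: [456.8, 127.3, 179.7]
ee_rot: [-180.0, 0.0, 103.9]
force: [0.1, 0.1, 0.2]
gripper_width: 90.7
gripper_force: 0.0
```

```bash
cat >> h.py <<'E'
def go(x,y,z,yaw):
    s=state(); M=R.from_euler("xyz",s["ee_rot"],degrees=True)
    d=M.inv().apply(np.array([x,y,z])-s["ee_pos"])/200
    t=-((yaw-s["ee_rot"][2]+180)%360-180)/90
    print("t",round(s["time_s"],2),"pos",s["ee_pos"],s["ee_rot"],"q",s["qpos"],"w",s["gripper_width"],"F",s["force"],"\n row",np.round(d,3),round(t,3))
E
python3 -c "
from h import *
go(458.3,129.5,150,157.8)"
```

```text
t 2.52 pos [456.75 127.28 179.74] [-179.97    0.02  103.94] q [ 14.19   9.23 102.09  -0.02  68.71   0.26] w 90.67199888726365 F [0.09 0.08 0.24] 
 row [0.01 0.01 0.15] -0.598
```

Emit:
servo_tool --pt "0.01 0.01 0 -0.6 1" --pt "0.01 0.01 0 -0.6 1" --pt "0.01 0.01 0 -0.6 1" --pt "0.01 0.01 0 -0.6 1" --pt "0.01 0.01 0 -0.6 1" --pt "0.01 0.01 0 -0.6 1" --pt "0.01 0.01 0 -0.6 1" --pt "0.01 0.01 0 -0.6 1" --pt "0.01 0.01 0 -0.6 1" --pt "0.01 0.01 0 -0.6 1" --pt "0.01 0.01 0 -0.6 1" --pt "0.01 0.01 0 -0.6 1"

```text
time_s: 3.52
ee_pos: [458.1, 130.3, 180.0]
ee_rot: [-180.0, -0.0, 158.0]
force: [0.3, -0.6, 1.2]
gripper_width: 91.1
gripper_force: 0.0
```

```bash
python3 -c "
from h import *
go(458.3,129.5,5,157.8)
Pw=P('wrist');im=vision.grab_frame('wrist')[:,:,::-1].copy()
a=np.radians(-22.2);ax=np.array([np.cos(a),np.sin(a),0]);n=np.array([-ax[1],ax[0],0]);c=np.array([458.3,129.5,41])
q=proj(Pw,np.array([c+100*i*ax+21*j*n for i,j in((1,1),(1,-1),(-1,-1),(-1,1))]));print(q)
cv2.polylines(im,[q.astype(np.int32)],True,(0,0,255),1);cv2.imwrite('pics/w1.png',im)
"
```

```text
t 3.52 pos [458.08 130.25 179.98] [-179.99   -0.    157.99] q [ 14.49   9.4  101.85  -0.01  68.76 -53.49] w 91.14592428601284 F [ 0.29 -0.56  1.18] 
 row [-0.   -0.    0.88] 0.002
[[338.99 314.39]
 [296.68 314.29]
 [294.14 101.54]
 [342.73 101.67]]
```

View pics/w1.png

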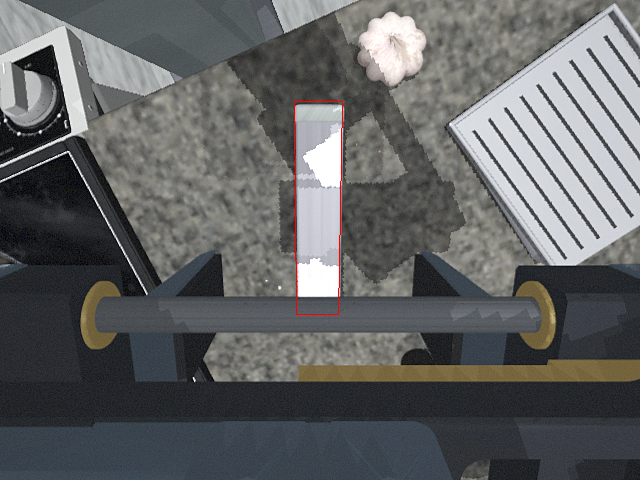

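The wrist picture shows the tin at columns 295–342 with its end at row 102, matching the predicted outline. I'll grasp the middle gently and lift a little.

Emit:
servo_tool --pt "0 0 0.2 0 1" --pt "0 0 0.4 0 1" --pt "0 0 0.6 0 1" --pt "0 0 0.75 0 1" --pt "0 0 0.83 0 1" --pt "0 0 0.87 0 1" --pt "0 0 0.87 0 1" --pt "0 0 0.87 0 0" --pt "0 0 0.87 0 0" --pt "0 0 0.87 0 0" --pt "0 0 0.87 0 0" --pt "0 0 0.87 0 0" --pt "0 0 0.87 0 0" --pt "0 0 0.87 0 0" --pt "0 0 0.87 0 0" --pt "0 0 0.87 0 0" --force 10

```text
time_s: 4.9
ee_pos: [458.2, 130.5, 6.2]
ee_rot: [180.0, 0.0, 158.1]
force: [0.1, -0.4, 2.4]
gripper_width: 41.7
gripper_force: 10.0
```

Emit:
servo_tool --pt "0 0 -0.03 0 0" --pt "0 0 -0.06 0 0" --pt "0 0 -0.09 0 0" --pt "0 0 -0.12 0 0" --pt "0 0 -0.15 0 0" --pt "0 0 -0.15 0 0" --pt "0 0 -0.15 0 0" --pt "0 0 -0.15 0 0" --pt "0 0 -0.15 0 0" --pt "0 0 -0.15 0 0"

```text
time_s: 5.73
ee_pos: [459.3, 130.3, 36.4]
ee_rot: [180.0, 0.1, 158.1]
force: [2.6, -1.7, -0.5]
gripper_width: 41.2
gripper_force: 10.0
```

```bash
python3 -c "
from h import *
print(state())
im=vision.grab_frame('scene')[:,:,::-1]; im=cv2.resize(im[180:330,280:480],None,fx=3,fy=3); cv2.imwrite('pics/s1.png',im)
"
```

```text
{'time_s': 5.7333, 'qpos': array([ 14.49,  18.  , 113.9 ,  -0.06,  47.97, -53.58]), 'qvel': array([ 0.05, -0.04, -0.05,  0.08,  0.03, -0.01]), 'effort': array([  0.85, -35.22, -16.51,   0.53,   0.61,   0.04]), 'ee_pos': array([459.33, 130.3 ,  36.35]), 'ee_rot': array([179.95,   0.13, 158.1 ]), 'force': array([ 2.64, -1.7 , -0.46]), 'torque': array([-0.25, -0.5 ,  0.08]), 'gripper_force': 10.004055798053741, 'gripper_width': 41.24025200292123}
```

View pics/s1.png

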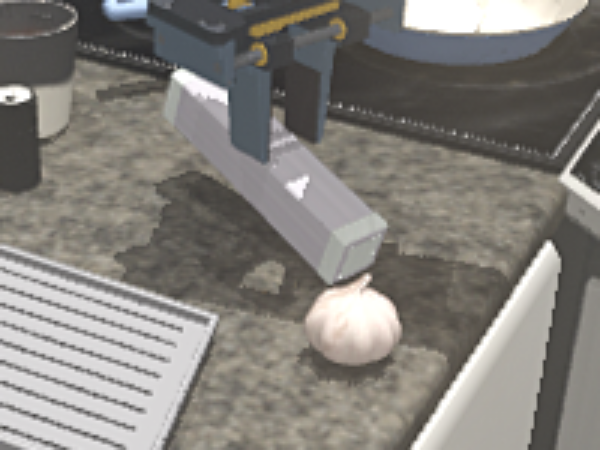

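The near-robot (low x) end has sunk to the worktop and the far end, at about (175,85), is raised. So the heavy end is at low x. I'll put it back down and regrip 30 mm from the far end.

Emit:
servo_tool --pt "0 0 0.03 0 0" --pt "0 0 0.06 0 0" --pt "0 0 0.09 0 0" --pt "0 0 0.12 0 0" --pt "0 0 0.145 0 0" --pt "0 0 0.16 0 0" --pt "0 0 0.16 0 0" --pt "0 0 0.16 0 0" --pt "0 0 0.16 0 0.7" --pt "0 0 0.16 0 1" --pt "0 0 0.16 0 1" --pt "0 0 0.16 0 1" --pt "0 0 0.16 0 1" --pt "0 0 0.16 0 1"

```text
time_s: 6.95
ee_pos: [457.6, 130.3, 3.8]
ee_rot: [-180.0, -0.0, 158.1]
force: [0.5, 0.2, 0.2]
gripper_width: 79.1
gripper_force: 0.0
```

```bash
python3 -c "
from h import *
go(458.3+64.9,129.5-26.2,4,157.8)
im=vision.grab_frame('wrist')[:,:,::-1];cv2.imwrite('pics/w2.png',im[:,:])
"
```

```text
t 6.95 pos [457.58 130.3    3.82] [-179.97   -0.04  158.08] q [ 14.51  20.62 116.09   0.    43.34 -53.57] w 79.13270750004072 F [0.46 0.21 0.24] 
 row [-0.35 -0.   -0.  ] 0.003
```

View pics/w2.png

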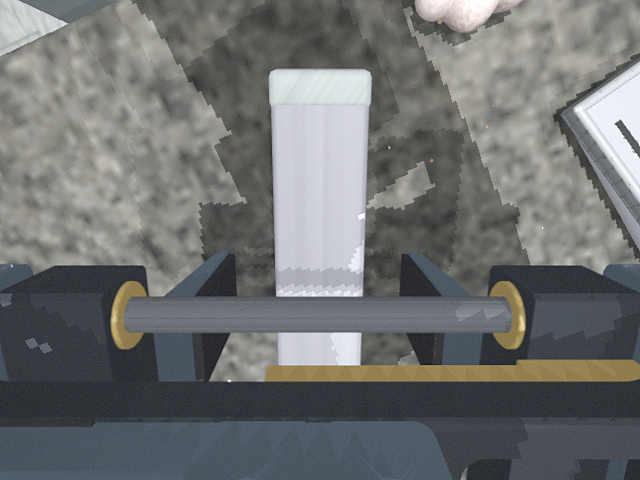

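The tin lies straight again, with its heavy end edge at row 69 and columns 270–371. I'll check how far it shifted along its axis.

```bash
python3 -c "
from h import *
Pw=P('wrist')
for z in(40,42):
    H=np.c_[Pw[:,:2],Pw[:,2]*z+Pw[:,3]]; w=np.linalg.solve(H,[320.5,69,1]); w=w[:2]/w[2]
    s=state()['ee_pos'];print(w,np.linalg.norm(w-s[:2]))
"
```

```text
[369.23 166.28] 95.48946994751566
[369.55 166.14] 95.1436777673038
```

Emit:
servo_tool --pt "-0.1 0 0 0 1" --pt "-0.2 0 0 0 1" --pt "-0.3 0 0 0 1" --pt "-0.37 0 0 0 1" --pt "-0.37 0 0 0 1" --pt "-0.37 0 0 0 1" --pt "-0.37 0 0 0 0" --pt "-0.37 0 0 0 0" --pt "-0.37 0 0 0 0" --pt "-0.37 0 0 0 0" --pt "-0.37 0 0 0 0" --pt "-0.37 0 0 0 0" --pt "-0.37 0 0 0 0" --pt "-0.37 0 0 0 0" --pt "-0.37 0 0 0 0" --pt "-0.37 0 0 0 0" --force 10

```text
time_s: 8.33
ee_pos: [526.7, 102.8, 4.1]
ee_rot: [180.0, -0.0, 158.1]
force: [0.1, 0.7, 0.8]
gripper_width: 41.6
gripper_force: 10.0
```

Emit:
servo_tool --pt "0 0 -0.07 0 0" --pt "0.01 0 -0.15 0 0" --pt "0.03 0 -0.22 0 0" --pt "0.05 0 -0.29 0 0" --pt "0.08 0 -0.36 0 0" --pt "0.11 0 -0.42 0 0" --pt "0.15 0 -0.49 0 0" --pt "0.2 0 -0.55 0 0" --pt "0.25 0 -0.6 0 0" --pt "0.3 0 -0.65 0 0" --pt "0.36 0 -0.7 0 0" --pt "0.42 0 -0.74 0 0" --pt "0.49 0 -0.77 0 0" --pt "0.56 0 -0.8 0 0" --pt "0.63 0 -0.82 0 0" --pt "0.7 0 -0.84 0 0" --pt "0.78 0 -0.85 0 0" --pt "0.83 0 -0.86 0 0" --pt "0.83 0 -0.86 0 0" --pt "0.83 0 -0.86 0 0"

```text
time_s: 10.0
ee_pos: [371.6, 165.0, 175.9]
ee_rot: [-180.0, -0.1, 158.1]
force: [-1.9, 1.7, -4.8]
gripper_width: 41.5
gripper_force: 10.0
```

Emit:
servo_tool --pt "0 0 -0.04 0 0" --pt "0 0 -0.08 0 0" --pt "0 0 -0.12 0 0" --pt "0 0 -0.16 0 0" --pt "0 0 -0.2 0 0" --pt "0 0 -0.24 0 0" --pt "0 0 -0.28 0 0" --pt "0 0 -0.3 0 0" --pt "0 0 -0.3 0 0" --pt "0 0 -0.3 0 0" --pt "0 0 -0.3 0 0" --pt "0 0 -0.3 0 0" --pt "0 0 -0.3 0 0"

```text
time_s: 11.08
ee_pos: [372.8, 164.5, 235.7]
ee_rot: [-180.0, 0.0, 158.1]
force: [0.6, -0.2, -5.4]
gripper_width: 41.4
gripper_force: 10.0
```

```bash
python3 -c "
from h import *
go(489,377,240,194.8)
im=vision.grab_frame('scene')[:,:,::-1]; im=cv2.resize(im[80:350,200:500],None,fx=2,fy=2); cv2.imwrite('pics/s2.png',im)
"
```

```text
t 11.08 pos [372.81 164.53 235.66] [-179.96    0.02  158.09] q [ 22.23   0.91 103.3   -0.04  75.8  -45.85] w 41.416457449283584 F [ 0.56 -0.17 -5.38] 
 row [-0.14  1.2  -0.02] -0.408
```

View pics/s2.png

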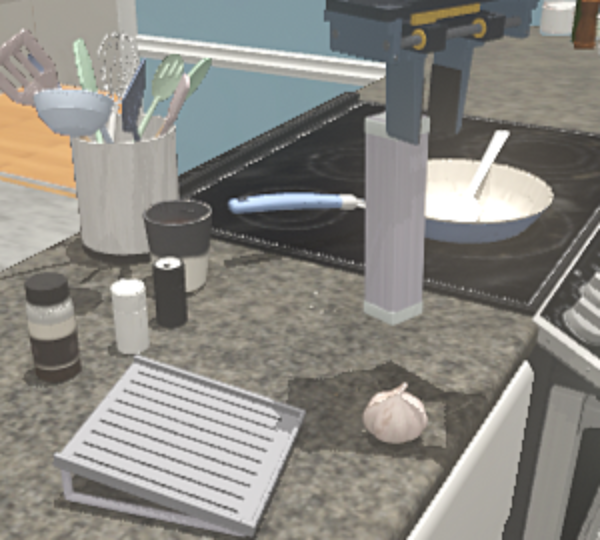

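The scene picture shows the tin hanging straight down, heavy end at about (395,310), with nothing disturbed. I'll carry it over to the drainer.

Emit:
servo_tool --pt "0 0.02 -0.02 0 0" --pt "-0.01 0.06 -0.04 0 0" --pt "-0.02 0.12 -0.06 0 0" --pt "-0.02 0.19 -0.06 0 0" --pt "-0.03 0.27 -0.06 0 0" --pt "-0.04 0.35 -0.06 0 0" --pt "-0.05 0.43 -0.06 0 0" --pt "-0.06 0.51 -0.06 0 0" --pt "-0.07 0.59 -0.06 0 0" --pt "-0.08 0.67 -0.06 0 0" --pt "-0.09 0.75 -0.06 0 0" --pt "-0.1 0.82 -0.06 0 0" --pt "-0.1 0.88 -0.06 0 0" --pt "-0.11 0.93 -0.06 0 0" --pt "-0.12 0.97 -0.06 0 0" --pt "-0.12 0.99 -0.06 0 0" --pt "-0.12 1 -0.06 0 0" --pt "-0.12 1 -0.06 0 0" --force 10

```text
time_s: 12.63
ee_pos: [469.5, 341.4, 247.8]
ee_rot: [-180.0, -0.0, 158.1]
force: [0.7, -0.0, -5.5]
gripper_width: 41.5
gripper_force: 10.0
```

Emit:
servo_tool --pt "0 0.03 0 -0.03 0" --pt "0 0.07 0 -0.07 0" --pt "-0.01 0.12 0 -0.11 0" --pt "-0.02 0.16 0 -0.15 0" --pt "-0.02 0.19 0 -0.19 0" --pt "-0.02 0.2 0 -0.23 0" --pt "-0.02 0.2 0 -0.27 0" --pt "-0.02 0.2 0 -0.31 0" --pt "-0.02 0.2 0 -0.35 0" --pt "-0.02 0.2 0 -0.38 0" --pt "-0.02 0.2 0 -0.4 0" --pt "-0.02 0.2 0 -0.41 0" --pt "-0.02 0.2 0 -0.41 0" --pt "-0.02 0.2 0 -0.41 0" --pt "-0.02 0.2 0 -0.41 0"

```text
time_s: 13.88
ee_pos: [488.2, 376.7, 248.2]
ee_rot: [-180.0, 0.0, -165.1]
force: [0.1, 0.9, -5.8]
gripper_width: 41.4
gripper_force: 10.0
```

```bash
python3 -c "
from h import *
go(490,377,28+174-18.8,194.8)
"
```

```text
t 13.88 pos [488.19 376.69 248.15] [-179.99    0.   -165.05] q [ 36.59  20.37  76.85  -0.01  82.78 -68.35] w 41.44202988898845 F [ 0.07  0.86 -5.84] 
 row [-0.01 -0.    0.33] 0.002
```

Descend to about 7 mm above the expected contact, then in small steps watching the force.

Emit:
servo_tool --pt "0 0 0.04 0 0" --pt "0 0 0.08 0 0" --pt "0 0 0.12 0 0" --pt "0 0 0.16 0 0" --pt "0 0 0.2 0 0" --pt "0 0 0.24 0 0" --pt "0 0 0.27 0 0" --pt "0 0 0.29 0 0" --pt "0 0 0.29 0 0" --pt "0 0 0.29 0 0" --pt "0 0 0.29 0 0"

```text
time_s: 14.8
ee_pos: [489.3, 377.7, 192.3]
ee_rot: [179.9, 0.3, -165.0]
force: [-1.1, 0.4, 6.9]
gripper_width: 41.4
gripper_force: 10.0
```

Emit:
servo_tool --pt "0 0 0.005 0 0" --pt "0 0 0.01 0 0" --pt "0 0 0.015 0 0" --pt "0 0 0.015 0 0" --pt "0 0 0.015 0 0"

```text
time_s: 15.22
ee_pos: [490.5, 378.4, 191.9]
ee_rot: [179.8, 0.5, -165.0]
force: [-1.4, -1.4, 14.9]
gripper_width: 41.7
gripper_force: 10.1
```

Emit:
servo_tool --pt "0 0 0.005 0 0" --pt "0 0 0.01 0 0" --pt "0 0 0.015 0 0" --pt "0 0 0.015 0 0" --pt "0 0 0.015 0 0"

```text
time_s: 15.63
ee_pos: [490.8, 378.6, 189.4]
ee_rot: [179.8, 0.6, -165.0]
force: [-0.7, -0.8, 15.7]
gripper_width: 41.6
gripper_force: 10.1
```

Contact is at about z 192, pressing 12–20 N. Now I'll swing the top 32 mm downhill so the base lies flat.

Emit:
servo_tool --pt "0.01 0 0 0 0" --pt "0.03 0 0 0 0" --pt "0.05 0 0 0 0" --pt "0.07 0 0 0 0" --pt "0.09 0 0.005 0 0" --pt "0.11 0 0.005 0 0" --pt "0.13 0 0.01 0 0" --pt "0.145 0 0.01 0 0" --pt "0.16 0 0.01 0 0" --pt "0.16 0 0.01 0 0" --pt "0.16 0 0.01 0 0" --pt "0.16 0 0.01 0 0"

```text
time_s: 16.63
ee_pos: [457.7, 369.1, 183.5]
ee_rot: [179.9, 0.1, -165.0]
force: [-2.2, -2.0, 7.0]
gripper_width: 41.7
gripper_force: 10.0
```

```bash
python3 -c "
from h import *
print(state())
im=vision.grab_frame('scene')[:,:,::-1]; im=cv2.resize(im[100:350,200:400],None,fx=2.4,fy=2.4); cv2.imwrite('pics/s3.png',im)
"
```

```text
{'time_s': 16.6333, 'qpos': array([ 37.76,  19.29,  87.68,   0.  ,  72.9 , -67.23]), 'qvel': array([ 0.11,  0.1 , -0.1 ,  0.01,  0.04,  0.01]), 'effort': array([ -0.2 , -37.68, -21.35,  -0.05,  -0.53,   0.01]), 'ee_pos': array([457.72, 369.05, 183.51]), 'ee_rot': array([ 179.95,    0.12, -165.01]), 'force': array([-2.19, -1.95,  7.01]), 'torque': array([-0.08,  0.07, -0.02]), 'gripper_force': 10.024382919073105, 'gripper_width': 41.6597309922557}
```

View pics/s3.png

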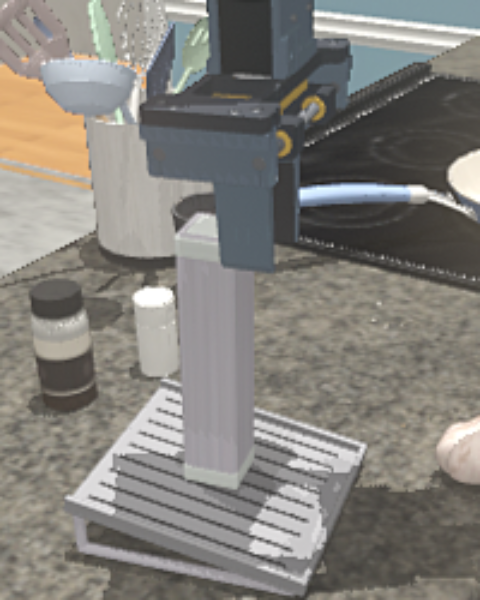

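The tin stands in the middle of the deck, bottom corner at about (240,487) in the crop. I'll compare its edges with the predicted flat pose to check the tilt.

```bash
python3 -c "
from h import *
Ps=P('scene')
im=cv2.imread('pics/s3.png')
# pivot: grasp point fixed, tin at tilt a downhill; deck yaw 14.8
y=np.radians(14.8);u=np.array([np.cos(y),np.sin(y),0]);v=np.array([-u[1],u[0],0]);g=np.array([457.7,369.,183.5+18.8])
for a,col in((0,(0,0,255)),(11,(0,200,0))):
    r=np.radians(a);n=np.array([0,0,np.cos(r)])-np.sin(r)*u; e=np.cos(r)*u+np.array([0,0,np.sin(r)])
    c=[g+h*n+21*i*e+21*j*v for h in(32,-168) for i,j in((1,1),(1,-1),(-1,-1),(-1,1))]
    q=((proj(Ps,np.array(c))-[200,100])*2.4).astype(np.int32)
    cv2.polylines(im,[q[:4],q[4:]],True,col,1)
    for k in range(4): cv2.line(im,q[k].tolist(),q[k+4].tolist(),col,1)
cv2.imwrite('pics/s3o.png',im)
"
```

```text
(no output)
```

View pics/s3o.png

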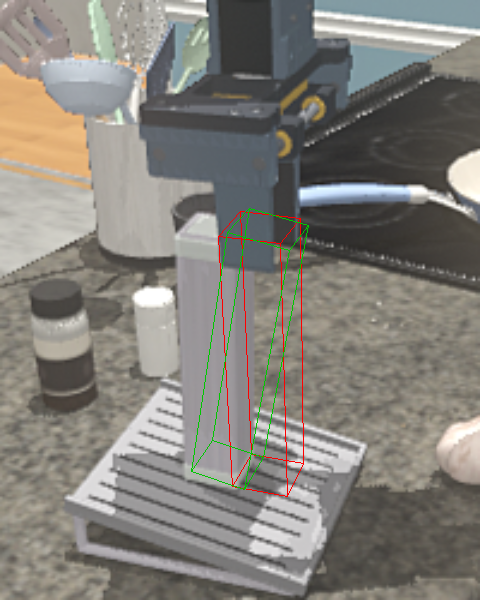

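```bash
cat > fit.py <<'E'
from h import *
from scipy.optimize import least_squares
def segs(im,box):
    x0,y0,x1,y1=box; g=cv2.cvtColor(im[y0:y1,x0:x1],cv2.COLOR_RGB2GRAY)
    L=cv2.createLineSegmentDetector().detect(cv2.resize(g,None,fx=3,fy=3,interpolation=cv2.INTER_CUBIC))[0][:,0]/3
    L=L+[x0,y0,x0,y0]; n=np.hypot(L[:,2]-L[:,0],L[:,3]-L[:,1]); return L[n>12]
y=np.radians(14.8);u=np.array([np.cos(y),np.sin(y),0]);v=np.array([-u[1],u[0],0]);D=np.array([490.7,377.8,27.])
def corners(s,w,z,a):   # base centre in level deck heading (s uphill,w across,z world), tilt a downhill
    r=np.radians(a);n=np.array([0,0,np.cos(r)])-np.sin(r)*u;e=np.cos(r)*u+np.array([0,0,np.sin(r)])
    b=np.array([D[0],D[1],0])+s*u+w*v+[0,0,z]
    return np.array([b+h*n+21*i*e+21*j*v for h in(0,200) for i,j in((1,1),(1,-1),(-1,-1),(-1,1))])
E
python3 - <<'E'
from fit import *
im=vision.grab_frame('scene'); np.save('pics/s4.npy',im)
L=segs(im,(262,180,325,312))
print(L[np.argsort(L[:,0])].round(1))
Ps=P('scene')
for a in(0,5,11):
  q=proj(Ps,corners(0,0,30,a)); print(a,q.round(1).tolist())
s=state(); print(s["ee_pos"],s["force"])
E
```

```text
[[262.  300.1 293.4 311.1]
 [262.  274.2 273.5 278. ]
 [274.3 251.5 272.5 225.7]
 [274.7 230.6 275.1 243.5]
 [276.2 280.8 263.1 276.4]
 [276.4 274.9 264.9 271.2]
 [276.8 287.  262.  282.2]
 [277.7 299.2 291.6 302.8]
 [289.2 311.4 262.  301.9]
 [291.7 210.2 289.9 189.4]
 [296.5 305.3 308.9 309.4]
 [305.6 271.2 324.5 277.5]
 [308.2 311.  262.  295.1]
 [313.8 200.6 313.8 180.2]
 [313.9 214.  293.1 211.3]
 [317.9 301.1 303.6 296.4]
 [320.1 289.5 305.7 284.8]
 [322.6 187.7 322.6 199.8]
 [324.5 297.1 306.1 290.8]
 [324.5 285.4 306.8 279.4]]
0 [[279.1, 301.5], [287.6, 288.4], [308.9, 292.0], [301.2, 305.5], [270.7, 198.6], [280.9, 188.6], [304.9, 191.2], [295.9, 201.5]]
5 [[279.0, 300.7], [287.6, 287.6], [308.9, 292.8], [301.2, 306.4], [281.1, 199.1], [290.8, 189.1], [315.2, 193.8], [306.6, 204.2]]
11 [[279.1, 299.8], [287.7, 286.7], [308.8, 293.8], [301.1, 307.3], [293.8, 201.0], [302.9, 190.8], [327.3, 198.1], [319.4, 208.7]]
[457.77 369.05 183.55] [-1.88 -0.52  7.58]
```

The fit shows the tin still vertical at the deck centre, resting on its uphill base edge. The fingers slid about 27 mm along it rather than tilting it. I'll relax the grip and preload so it can settle between the pads.

Emit:
servo_tool --pt "0 0 -0.01 0 0" --pt "0 0 -0.02 0 0" --pt "0 0 -0.02 0 0" --pt "0 0 -0.02 0 0" --force 6

```text
time_s: 17.07
ee_pos: [456.7, 368.2, 184.6]
ee_rot: [-179.9, -0.2, -165.0]
force: [-0.9, -0.7, -5.2]
gripper_width: 42.0
gripper_force: 6.0
```

```bash
cat > look.py <<'E'
from fit import *
im=vision.grab_frame('scene')
g=cv2.cvtColor(im,cv2.COLOR_RGB2GRAY).astype(float)
L=segs(im,(255,180,330,312)); d=L[:,2:]-L[:,:2]
k=abs(d[:,1])>2.2*abs(d[:,0]); print(L[k][np.argsort(L[k][:,0])].round(1))
s=state(); print(s["time_s"],s["ee_pos"],s["force"],s["gripper_width"],s["gripper_force"])
E
python3 look.py
```

```text
[[255.8 230.1 258.  248.9]
 [273.9 201.  271.  187.1]
 [277.  216.4 280.4 232.5]
 [280.4 232.6 283.6 244.9]
 [292.6 210.2 290.8 191.9]
 [314.9 200.6 314.  180.2]]
17.1167 [456.59 368.18 184.69] [-1.14  0.28 -5.76] 41.839033215099946 5.997428968548775
```

The tin now hangs from the pads, held off-axis and leaning about 8° the wrong way. A half turn of the tool reverses that lean to match the slope. I'll lift clear and measure it.

Emit:
servo_tool --pt "0 0 0 0 0" --pt "0 0 -0.03 0 0" --pt "0 0 -0.07 0 0" --pt "0 0 -0.12 0 0" --pt "0 0 -0.17 0 0" --pt "0 0 -0.22 0 0" --pt "0 0 -0.26 0 0" --pt "0 0 -0.29 0 0" --pt "0 0 -0.3 0 0" --pt "0 0 -0.3 0 0" --pt "0 0 -0.3 0 0" --pt "0 0 -0.3 0 0" --pt "0 0 -0.3 0 0" --force 10

```text
time_s: 18.2
ee_pos: [456.8, 368.3, 245.3]
ee_rot: [-180.0, -0.1, -165.0]
force: [-0.6, -0.6, -5.8]
gripper_width: 41.7
gripper_force: 10.0
```

```bash
sed -i 's/(255,180,330,312)/(245,120,340,290)/' look.py; python3 look.py
python3 - <<'E'
from fit import *
Ps=P('scene')
for a in(0,-6,-12):
  q=proj(Ps,corners(0,0,90,a)); print(a,q[[0,4,3,7]].round(1).tolist())
E
```

```text
[[255.7 230.1 258.7 255.2]
 [256.5 150.6 257.6 135.6]
 [260.9 144.8 260.8 130.2]
 [274.5 183.6 279.6 208.2]
 [280.9 214.5 290.5 257.8]
 [290.5 173.6 288.3 150.3]
 [311.2 194.7 307.5 174.4]
 [312.9 145.2 312.7 132.7]
 [322.  129.  322.  141.9]
 [322.7 142.3 322.7 163.1]
 [324.6 120.2 324.7 145.6]]
18.25 [456.9  368.37 245.34] [-0.24 -0.44 -5.28] 41.73601820623196 9.998455792665482
0 [[276.8, 273.4], [267.7, 161.7], [299.7, 277.2], [294.0, 164.1]]
-6 [[276.9, 274.5], [255.3, 162.7], [299.6, 276.1], [280.7, 162.2]]
-12 [[277.2, 275.6], [243.5, 165.0], [299.4, 275.0], [267.7, 161.7]]
```

The tilt is about 7° the wrong way, so a half turn makes it +7° against the deck's 11°. I'll firm the grip and turn 180°.

Emit:
servo_tool --pt "0 0 0 0 0" --pt "0 0 0 0.03 0" --pt "0 0 0 0.08 0" --pt "0 0 0 0.14 0" --pt "0 0 0 0.2 0" --pt "0 0 0 0.26 0" --pt "0 0 0 0.32 0" --pt "0 0 0 0.38 0" --pt "0 0 0 0.44 0" --pt "0 0 0 0.5 0" --pt "0 0 0 0.56 0" --pt "0 0 0 0.62 0" --pt "0 0 0 0.68 0" --pt "0 0 0 0.74 0" --pt "0 0 0 0.8 0" --pt "0 0 0 0.86 0" --pt "0 0 0 0.92 0" --pt "0 0 0 0.97 0" --pt "0 0 0 1 0" --pt "0 0 0 1 0" --force 30

```text
time_s: 19.92
ee_pos: [457.4, 368.7, 245.9]
ee_rot: [180.0, 0.0, 104.9]
force: [0.4, 0.3, -5.2]
gripper_width: 41.4
gripper_force: 30.0
```

Emit:
servo_tool --pt "0 0 0 0 0" --pt "0 0 0 0.03 0" --pt "0 0 0 0.08 0" --pt "0 0 0 0.14 0" --pt "0 0 0 0.2 0" --pt "0 0 0 0.26 0" --pt "0 0 0 0.32 0" --pt "0 0 0 0.38 0" --pt "0 0 0 0.44 0" --pt "0 0 0 0.5 0" --pt "0 0 0 0.56 0" --pt "0 0 0 0.62 0" --pt "0 0 0 0.68 0" --pt "0 0 0 0.74 0" --pt "0 0 0 0.8 0" --pt "0 0 0 0.86 0" --pt "0 0 0 0.92 0" --pt "0 0 0 0.97 0" --pt "0 0 0 1 0" --pt "0 0 0 1 0"

```text
time_s: 21.58
ee_pos: [457.5, 368.6, 246.0]
ee_rot: [180.0, -0.0, 15.0]
force: [-0.5, -0.7, -5.8]
gripper_width: 41.4
gripper_force: 30.0
```

```bash
python3 look.py;python3 - <<'E'
from fit import *
go(485,377,225,14.8)
Ps=P('scene'); 
for a in(0,6,12):
  q=proj(Ps,corners(-30,0,90,a)); print(a,q[[0,4,3,7]].round(1).tolist())
E
```

```text
[[256.5 150.6 257.6 135.6]
 [257.2 241.9 258.7 255.2]
 [260.9 145.2 260.7 129.4]
 [274.3 251.  272.7 227.3]
 [274.8 205.7 271.1 187.5]
 [292.1 211.9 292.6 225.2]
 [302.6 220.6 304.  208.6]
 [302.8 251.  302.1 263.6]
 [309.8 174.  307.8 194.8]
 [313.2 162.7 313.6 174.8]
 [321.6 127.7 322.  155.2]
 [323.  137.7 322.7 122.3]
 [324.7 120.2 324.8 141.5]
 [326.  140.6 326.  120.2]
 [327.7 275.  332.5 263.6]]
21.6333 [457.43 368.63 245.99] [ 0.57  0.11 -5.7 ] 41.21930543444765 29.997870326042175
t 21.63 pos [457.43 368.63 245.99] [179.99  -0.01  15.09] q [ 37.75  17.62  81.2   -0.01  81.18 112.66] w 41.21930543444765 F [ 0.57  0.11 -5.7 ] 
 row [ 0.14 -0.01  0.1 ] 0.003
0 [[293.1, 276.1], [286.4, 163.4], [316.5, 279.9], [313.3, 165.8]]
6 [[293.1, 275.0], [299.7, 163.9], [316.5, 281.0], [327.0, 169.2]]
12 [[293.2, 274.0], [313.3, 165.8], [316.3, 282.1], [340.6, 174.1]]
```

The tilt is now about +7° towards the deck normal. I'll move uphill 34 mm to the deck centre and descend to near contact.

Emit:
servo_tool --pt "0.03 0 0 0 0" --pt "0.08 0 0 0 0" --pt "0.13 0 0.02 0 0" --pt "0.16 0 0.06 0 0" --pt "0.17 0 0.1 0 0" --pt "0.17 0 0.14 0 0" --pt "0.17 0 0.18 0 0" --pt "0.17 0 0.21 0 0" --pt "0.17 0 0.24 0 0" --pt "0.17 0 0.25 0 0" --pt "0.17 0 0.25 0 0" --pt "0.17 0 0.25 0 0" --force 30

```text
time_s: 22.63
ee_pos: [490.5, 377.7, 196.5]
ee_rot: [-180.0, -0.1, 15.0]
force: [0.5, 0.2, -6.2]
gripper_width: 41.2
gripper_force: 30.0
```

Emit:
servo_tool --pt "0 0 0.01 0 0" --pt "0 0 0.015 0 0" --pt "0 0 0.015 0 0" --pt "0 0 0.015 0 0" --force 10

```text
time_s: 22.97
ee_pos: [490.4, 377.5, 193.1]
ee_rot: [180.0, -0.0, 15.0]
force: [-0.1, -0.0, -5.5]
gripper_width: 41.6
gripper_force: 10.0
```

Emit:
servo_tool --pt "0 0 0.01 0 0" --pt "0 0 0.015 0 0" --pt "0 0 0.015 0 0" --pt "0 0 0.015 0 0"

```text
time_s: 23.3
ee_pos: [489.9, 377.3, 189.8]
ee_rot: [180.0, 0.1, 15.0]
force: [0.5, -0.6, -5.3]
gripper_width: 41.9
gripper_force: 10.0
```

Emit:
servo_tool --pt "0 0 0.01 0 0" --pt "0 0 0.01 0 0" --pt "0 0 0.01 0 0"

```text
time_s: 23.55
ee_pos: [490.4, 377.5, 187.9]
ee_rot: [180.0, -0.0, 15.0]
force: [0.9, -0.2, -5.9]
gripper_width: 42.1
gripper_force: 10.0
```

Emit:
servo_tool --pt "0 0 0.01 0 0" --pt "0 0 0.01 0 0" --pt "0 0 0.01 0 0"

```text
time_s: 23.8
ee_pos: [489.9, 377.3, 185.8]
ee_rot: [180.0, 0.0, 15.0]
force: [-0.6, 0.1, -6.2]
gripper_width: 41.9
gripper_force: 10.0
```

Emit:
servo_tool --pt "0 0 0.01 0 0" --pt "0 0 0.01 0 0" --pt "0 0 0.01 0 0"

```text
time_s: 24.05
ee_pos: [490.3, 377.4, 183.9]
ee_rot: [180.0, -0.0, 15.0]
force: [0.2, -0.3, -6.1]
gripper_width: 41.8
gripper_force: 10.0
```

Emit:
servo_tool --pt "0 0 0.01 0 0" --pt "0 0 0.01 0 0" --pt "0 0 0.01 0 0"

```text
time_s: 24.3
ee_pos: [490.1, 377.5, 182.2]
ee_rot: [-180.0, -0.0, 15.0]
force: [-0.8, -0.2, -4.1]
gripper_width: 41.3
gripper_force: 10.0
```

Emit:
servo_tool --pt "0 0 0.01 0 0" --pt "0 0 0.01 0 0" --pt "0 0 0.01 0 0"

```text
time_s: 24.55
ee_pos: [490.8, 377.9, 182.0]
ee_rot: [-179.9, -0.2, 15.0]
force: [-1.1, -0.3, 6.0]
gripper_width: 41.6
gripper_force: 10.0
```

```bash
sed -i 's/(245,120,340,290)/(260,180,330,310)/' look.py; python3 look.py
python3 - <<'E'
from fit import *
Ps=P('scene')
for a in(4,8,11):
  q=proj(Ps,corners(0,0,30,a)); print(a,q[[0,4,3,7]].round(1).tolist())
E
```

```text
[[270.9 206.1 267.8 180.1]
 [273.9 243.5 272.9 229.7]
 [290.3 212.7 289.1 244.8]
 [292.8 198.1 291.7 180.2]]
24.6 [490.76 377.9  182.06] [-1.62 -0.66  6.71] 41.917642215986 10.0005242228508
4 [[279.0, 300.9], [279.0, 199.0], [301.2, 306.2], [304.5, 203.6]]
8 [[279.1, 300.2], [287.4, 199.9], [301.1, 306.9], [313.0, 206.3]]
11 [[279.1, 299.8], [293.8, 201.0], [301.1, 307.3], [319.4, 208.7]]
```

The tin touches the deck at about 6° tilt. I'll relax to 3 N with most of the preload off so it settles flat between the pads.

Emit:
servo_tool --pt "0 0 -0.005 0 0" --pt "0 0 -0.005 0 0" --pt "0 0 -0.005 0 0" --pt "0 0 -0.005 0 0" --pt "0 0 -0.005 0 0" --force 3

```text
time_s: 25.02
ee_pos: [490.3, 377.6, 181.4]
ee_rot: [-180.0, -0.0, 15.0]
force: [-1.1, -0.8, 4.6]
gripper_width: 42.2
gripper_force: 3.0
```

```bash
python3 look.py
```

```text
[[271.1 205.7 268.  180.1]
 [273.9 243.9 273.  229.8]
 [290.7 213.1 288.8 256.5]
 [292.9 198.5 292.1 180.2]
 [309.5 299.  311.1 276.9]
 [314.3 236.9 315.8 216.9]]
25.0667 [490.25 377.55 181.3 ] [-0.88  0.38  3.99] 41.53890416227489 2.998708002269268
```

Emit:
servo_tool --pt "-0.01 0 -0.005 0 0" --pt "-0.02 0 -0.005 0 0" --pt "-0.03 0 -0.005 0 0" --pt "-0.04 0 -0.005 0 0" --pt "-0.04 0 -0.005 0 0" --pt "-0.04 0 -0.005 0 0" --force 5

```text
time_s: 25.57
ee_pos: [481.9, 374.8, 180.9]
ee_rot: [179.9, 0.1, 15.0]
force: [-1.0, -0.8, -5.2]
gripper_width: 41.8
gripper_force: 5.0
```

```bash
python3 look.py
```

```text
[[274.  190.5 276.6 206.1]
 [274.4 253.2 272.9 229.3]
 [274.8 205.7 271.  187.1]
 [292.1 212.3 292.7 225.2]
 [293.2 228.9 293.9 241.9]
 [298.5 201.  299.2 213.1]
 [298.6 198.5 297.6 180.2]
 [307.7 180.2 307.8 192.7]
 [309.8 192.7 309.5 180.2]
 [312.5 301.5 314.2 287.3]
 [316.3 266.9 319.1 238.1]]
25.6167 [482.06 374.92 181.08] [-0.49 -0.27 -5.13] 41.502867595217026 4.994482398033142
```

Emit:
servo_tool --pt "0 0 0.005 0 0" --pt "0 0 0.01 0 0" --pt "-0.01 0 0.015 0 0" --pt "-0.02 0 0.015 0 0" --pt "-0.03 0 0.015 0 0" --pt "-0.04 0 0.015 0 0" --pt "-0.04 0 0.015 0 0" --force 5

```text
time_s: 26.2
ee_pos: [474.2, 373.3, 179.1]
ee_rot: [-180.0, 0.0, 15.0]
force: [-0.2, 0.0, -2.1]
gripper_width: 41.9
gripper_force: 5.0
```

```bash
python3 look.py
```

```text
[[274.4 253.1 272.9 228.9]
 [274.8 205.7 271.  187.1]
 [303.  196.  302.6 180.2]
 [312.2 180.2 312.7 194.4]
 [312.7 302.7 315.3 287.7]
 [316.3 281.5 318.1 268.5]
 [323.3 236.  325.7 220.6]]
26.25 [474.49 373.36 179.1 ] [-0.92 -0.56 -1.84] 41.57764124127961 4.99819703400135
```

Tilt is now about 10°, nearly flat. One more small step, then open.

Emit:
servo_tool --pt "-0.005 0 0.005 0 0" --pt "-0.01 0 0.01 0 0" --pt "-0.02 0 0.01 0 0" --pt "-0.02 0 0.01 0 0" --pt "-0.02 0 0.01 0 0" --force 5

```text
time_s: 26.67
ee_pos: [471.0, 372.7, 178.1]
ee_rot: [-179.9, -0.1, 15.0]
force: [-1.6, 0.5, 5.4]
gripper_width: 42.0
gripper_force: 5.0
```

```bash
python3 look.py
```

```text
[[274.  248.6 273.3 234.3]
 [274.8 205.7 271.  187.1]
 [305.4 203.5 305.9 215.6]
 [321.2 258.1 323.1 246. ]
 [325.1 235.7 327.7 221.8]]
26.7167 [471.06 372.71 178.18] [-0.72  0.26  5.42] 41.690991881887676 4.999978691339493
```

Emit:
servo_tool --pt "0 0 -0.005 0 0" --pt "0 0 -0.005 0 0" --pt "0 0 -0.005 0 0" --pt "0 0 -0.005 0 0.5" --pt "0 0 -0.005 0 0.55" --pt "0 0 -0.005 0 0.65" --pt "0 0 -0.005 0 0.75" --pt "0 0 -0.005 0 0.75" --pt "0 0 -0.005 0 0.75" --pt "0 0 -0.005 0 0.75" --force 3

```text
time_s: 27.55
ee_pos: [470.9, 372.2, 177.9]
ee_rot: [180.0, -0.0, 15.0]
force: [0.8, 0.1, 0.2]
gripper_width: 68.5
gripper_force: 0.0
```

```bash
python3 look.py
```

```text
[[274.1 246.5 272.6 226.4]
 [303.  204.4 301.6 181.9]
 [313.4 302.3 329.1 224.8]]
27.6 [470.91 372.24 177.97] [0.17 0.01 0.08] 68.45125913690404 0.0
```

It stands free at the deck's angle. I'll retract straight up and check.

Emit:
servo_tool --pt "0 0 -0.05 0 0.9" --pt "0 0 -0.12 0 0.9" --pt "0 0 -0.2 0 0.9" --pt "0 0 -0.3 0 0.9" --pt "0 0 -0.4 0 0.9" --pt "0 0 -0.5 0 0.9" --pt "0 0 -0.6 0 0.9" --pt "0 0 -0.65 0 0.9" --pt "0 0 -0.65 0 0.9" --pt "0 0 -0.65 0 0.9"

```text
time_s: 28.43
ee_pos: [470.8, 372.2, 308.1]
ee_rot: [-180.0, -0.0, 15.0]
force: [-0.1, -0.8, -0.7]
gripper_width: 82.0
gripper_force: 0.0
```

```bash
sed -i 's/(260,180,330,310)/(260,180,345,310)/' look.py; python3 look.py
python3 - <<'E'
from fit import *
Ps=P('scene')
for s,a in((-15,10),(-15,12)):
  q=proj(Ps,corners(s,0,27-3,a)); print(s,a,q[[0,4,3,7]].round(1).tolist())
E
```

```text
[[274.4 253.1 273.  229.8]
 [274.8 205.7 271.  187.1]
 [292.2 211.9 292.6 225.2]
 [293.  228.5 293.8 241.1]
 [316.  289.4 319.3 273.1]
 [325.  245.2 329.5 223.1]]
28.4833 [470.49 371.94 307.08] [-0.06  0.   -0.62] 81.81085599678792 0.0
-15 10 [[287.1, 304.0], [301.0, 205.2], [309.2, 311.3], [326.7, 212.6]]
-15 12 [[287.2, 303.7], [305.2, 206.1], [309.2, 311.7], [330.9, 214.3]]
```

```bash
python3 -c "
from workcell import job_done
print(job_done())"
```

```text
the job is handed in; nothing more can be done
None
```

The job is handed in: by the last camera measurement the tin stands heavy end down near the middle of the deck, tilted about 11° to match it, with the gripper clear; the hand-in call returned no verdict.

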